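# Refit the cell and the knob of a volume controller and hold it in pairing mode

## Task

The white volume controller on the desk mat needs its battery and its knob back, and then pairing. First push the green battery, plus end up as it stands, fully home into the round well with the green collar; then turn the aluminium knob so that the flat in its bore matches the flat of the D-shaped spindle and push it fully onto the spindle. Keep the knob pressed down against its spring as far as it goes and finish while you are still holding it pressed; leave the two yellow batteries and everything else on the desk where they are.

Things in the scene. Friction and masses are not known exactly. Their poses are not given: they have to be found in the camera images.
- controller: White volume controller, 90 x 170 x 44 mm (x, y, z), fixed to the desk; it stands at changing places and yaws. Origin: centre of its underside; z up. The battery well is at y = +45 mm, the knob spindle at y = -40 mm in its own frame, both upright. Its flat top is 44 mm above the desk.
- well_mouth (a point): Centre of the battery well's mouth (green collar), level with the controller's top, z up. Round, 16 mm wide, 1.5 mm chamfer. In it a brass contact plate lies 30 mm down; the battery must push it 8 mm further, to 38 mm. The plate resists with about 3 N and stays where pushed, so a battery merely resting on it stands 20 mm proud of the top; fully home it stands 12 mm proud.
- contact (a joint): Contact plate in the well: 0 up (start), 0.008 m fully pushed down by the battery.
- spindle_tip (a point): Centre of the top end of the upright brass D-spindle, 24 mm above the controller's top; x points from the axis to its flat, as does the red mark on the black disc (36 mm wide) at its foot. 12 mm in diameter, flat 3 mm from the axis, 16 mm long above the disc, top 2 mm tapered. Its angle varies, held by stiff friction (0.25 N m). It is a push switch that goes down 5 mm.
- spindle_push (a joint): How far the spindle is pressed down: 0 up (start), 0.005 m at its stop. Spring: 3 N to start, 8 N at the stop.
- knob: Loose round aluminium knob, 40 mm wide, 30 mm tall, 0.06 kg, standing bore down. Origin: centre of its underside, z up. x points to the flat of its bore; a red line on top and side marks that side. Blind D-bore from below, 14 mm wide, 14 mm deep, flat 4 mm from the axis (play 1 mm, about 0.15 rad). Fully on, its underside lies 14 mm below the spindle's tip. Grip the upper 16 mm of its side.
- battery_1: The green battery with a tan band near its top, 14 mm in diameter, 50 mm tall, standing on the mat plus end up, in a row with two yellow ones; any of the three places. Origin: centre of its underside, z up.
- battery_2: Yellow battery, spent, same size; leave alone. Origin: centre of its underside.
- battery_4: Another yellow battery, spent, same size; leave alone. Origin: centre of its underside.
- mouse: Black mouse, 120 x 59 x 39 mm; leave alone. Origin: centre of its underside.
- led_remote: Flat white remote with coloured keys, 86 x 40 x 8 mm; leave alone. Origin: centre of its underside.
- usb_stick: Grey USB stick, 57 x 18 x 8 mm; leave alone. Origin: centre of its underside.
Not all that is in view belongs to the job. What is shaped like the knob but orange is not meant.

How it is judged (in metres and radians):
On the way, in this order (a step that is already met when the one before it is completed fails the run):
1. the green battery is pushed fully home in the well (value of joint contact above 0.0065 m and horizontal distance between battery_1 and well_mouth below 0.003 m and z of battery_1 in the frame of well_mouth below -0.0355 m and angle between battery_1's own z axis and vertical below 0.12 rad), for 0.2 s.
2. the knob is fully on the D-spindle, the battery still home (all of step 1 and z of knob in the frame of spindle_tip below -0.0122 m and horizontal distance between knob and spindle_tip below 0.0025 m and angle between the x axis of knob and the x axis of spindle_tip, either way round below 0.25 rad and angle between knob's own z axis and vertical below 0.1 rad), for 0.2 s.
At the end, for the whole second after the job is handed in: Green battery upright in the well, within 2.5 mm of fully home (contact plate down over 6.5 of 8 mm); knob upright on the spindle, flats matched (0.25 rad), within 1.8 mm of fully on; fingers still on the knob (over 1 N), holding the spindle down over 3.5 of its 5 mm (all of step 2 and value of joint spindle_push above 0.0035 m and contact force between the fingers and knob above 1 N); the arm keeps its last pose, push and grip.
It fails at once if a bystander (yellow batteries, mouse, remote, USB stick) is moved more than 3 cm or knocked over (distance of any of battery_2, battery_4, mouse, led_remote, usb_stick from where it was at the start of the episode above 0.03 m or angle between any of battery_2, battery_4, mouse, led_remote, usb_stick's own z axis and vertical above 0.7 rad).
It also fails if it takes over 61 s, if anything falls off the work surface, if the arm or the gripper's body presses on something with over 40 N, if the wrist force passes 120 N, or if a joint passes its speed limit or range.

## Robot

A 6-joint arm with a two-finger parallel gripper is mounted at the origin on a cart in front of the work surface, level with it; the furniture and walls round the work are solid. World frame = base frame: x ahead of the robot, y to its left, z up, the work surface at z = 0. Lengths are in mm, angles in rad, forces in N, time in s.
With the tool pointing down it reaches from about 300 to 775 mm from the base axis. Payload 14.6 kg.
Tool frame: the origin (TCP) lies on the centre line of the jaws, within the pads' length; the fingertips stand 8 mm ahead of it and the grasp point (between the pads) lies 11 mm behind it; z points along the fingers, y is the line along which they close (so a half turn about z gives the same grasp; the last joint's range is limited). The gripper opens to 94 mm and grips with 3 to 60 N. Pads are 16 mm wide; open, the fingers measure 119 mm over their backs; the gripper's body (75 mm by 177 mm) begins 78 mm behind the grasp point.
Start: joints at [-1.3, 0.3, 1.521, -0, 1.321, -0.067], TCP at [182.269, -518.909, 186.546] pointing down, gripper open.
Joint ranges: [-3.03, 3.03], [-0.79, 2.21], [0.23, 2.52], [-1.04, 4.18], [0, 3.07], [-2.55, 2.55]. Speed limits (rad/s): [2.22, 2.22, 2.57, 3.14, 3.14, 3.14].

## Interface

Orientations are given as [roll, pitch, yaw] about the fixed x, y, z axes, in that order (R = Rz(yaw) Ry(pitch) Rx(roll)).
In Python, from cell import manip gives the robot as it stands.
- The arm moves only by the tool jog_arm, never from a script. Its argument "rows" is one flat list of numbers, 7 for each row, row after row: the shift along the world's x, y, z in cm, then the turn, a rotation vector about the world's x, y, z in rad, then the closure, from 0 (fully open) to 1 (shut). In form: [dx, dy, dz, rx, ry, rz, fingers, dx, dy, dz, rx, ry, rz, fingers, ...]. A call has 1 to 20 rows; each row shifts and turns the commanded pose from where the row before left it; what a row does not reach is not made up. A row lasts 1/12 s, in which the tool goes at most 41.7 mm and 7.16 degrees, less where a joint would pass 70% of its speed; a pose out of reach is approached as far as the arm can. A call with a gripper value outside its range is refused whole. The fingers move at their own pace and stop on an object; "newtons" is the grip in N (left out, the last holds). Time passes only in rows, so rows that do not move let the fingers close. It gives the time, the measured TCP pose, the force, the opening and the grip force at its end, in the units of the state.
- manip.read_state(): the state, without advancing time (a new reading comes with each control period).
- manip.camera(name): name is "side" or "top" or "wrist"; returns (picture, depth): 400x640x3 uint8, blue, green, red; 400x640 float32, mm along the optical axis (not along the pixel's ray), 0 where there is no reading.
- manip.camera_model(name): a dict with "K" (3x3 intrinsics, pixels), "k1" (the pictures are not rectified: a ray, as slopes to the right and down, at radius r is drawn at 1 + k1 r^2 times it, then the intrinsics apply), "R" (3x3) and "t" (3): a world point X has camera coordinates R X + t. Camera axes: x right, y down, z forward; pixel columns grow to the right and rows downward; lengths in mm; the calibration is good to about 2 mm. A picture is of the moment at which its call begins: read the wrist's pose just before it. camera_model takes no time and is no camera call; for the wrist camera it gives the pose at the moment of the call.
- manip.sign_off(): hands the job in; it is judged then, once.
The state is a dict: "clock": time; "joints": joint angles; "qd": joint speeds; "effort": joint torques, N m; "eef_pos": TCP position; "eef_rot": TCP orientation; "wrist_force": force on the tool from outside, world axes, zero at the start; "moment": the same for the moment, N m; "finger_gap": finger opening in mm; "finger_force": force on a finger pad.
Only numpy, scipy, OpenCV 4.12 (cv2) and the standard library are available. Lean on these libraries where they do the work, as an engineer would, in place of code of your own. Each camera call takes 0.05 s, during which the arm holds its last target. There are 200 camera calls.

## Working session

There is one attempt and no reset: what is moved stays moved. The work goes in short steps, Python scripts to look and compute and a tool call to move; the robot and the scene stay as the last step left them, time stands still between calls to the robot, and variables do not carry over. Pictures are saved under pics/ and viewed, at most 10 in all, crops included, and the job is handed in when it is done.

Besides the shell and the picture viewer there is one more tool, called as name(argument=value, ...) on one line, values as JSON. jog_arm: Moves the arm, as the interface text tells. Its arguments: {"type":"object","properties":{"rows":{"type":"array"},"newtons":{"type":"number"}},"required":["rows"]}

```bash
ls; mkdir -p pics
cat > h.py <<'E'
import numpy as np, cv2
from cell import manip
def und(m,uv):
    K=np.array(m['K']);p=np.array([(uv[0]-K[0,2])/K[0,0],(uv[1]-K[1,2])/K[1,1]])
    s=p.copy()
    for _ in range(20): s=p/(1+m['k1']*(s@s))
    return np.array([s[0],s[1],1.])
def ray(m,uv):
    R=np.array(m['R']);t=np.array(m['t']);return -R.T@t, R.T@und(m,uv)
def atz(m,uv,z):
    c,d=ray(m,uv);return c+d*(z-c[2])/d[2]
def dep(m,uv,D):
    c,d=ray(m,uv);v=D[int(round(uv[1])),int(round(uv[0]))];return c+d*v
def tri(l):
    A=np.zeros((3,3));b=np.zeros(3)
    for m,uv in l:
        c,d=ray(m,uv);d=d/np.linalg.norm(d);P=np.eye(3)-np.outer(d,d);A+=P;b+=P@c
    return np.linalg.solve(A,b)
def proj(m,X):
    p=np.array(m['R'])@X+np.array(m['t']);s=p[:2]/p[2];s=s*(1+m['k1']*(s@s));K=np.array(m['K']);return s*[K[0,0],K[1,1]]+[K[0,2],K[1,2]]
E
python3 - <<'E'
from h import *
import pickle
d={}
for n in ['top','side','wrist']:
    m=manip.camera_model(n);p,D=manip.camera(n);d[n]=(m,p,D);cv2.imwrite(f'pics/{n}0.png',p)
    print(n,np.round(m['K'],1).tolist(),m['k1'],np.round(-np.array(m['R']).T@m['t'],0),np.round(m['R'],2).tolist())
pickle.dump(d,open('d0.pkl','wb'))
print(manip.read_state())
E
```

```text
pics
top [[485.6, 0.0, 321.4], [0.0, 485.6, 202.6], [0.0, 0.0, 1.0]] -0.06834842378709222 [ 338.  -96. 1350.] [[0.01, -1.0, 0.01], [-0.99, -0.01, -0.14], [0.14, -0.01, -0.99]]
side [[374.9, 0.0, 324.5], [0.0, 374.9, 200.9], [0.0, 0.0, 1.0]] 0.025323030519036775 [ 544. -926.  752.] [[1.0, 0.03, 0.02], [0.04, -0.62, -0.78], [-0.01, 0.79, -0.62]]
wrist [[343.2, 0.0, 322.5], [0.0, 343.2, 203.8], [0.0, 0.0, 1.0]] 0.01792880355809659 [ 245. -497.  383.] [[0.33, -0.94, -0.0], [-0.92, -0.32, 0.23], [-0.22, -0.07, -0.97]]
{'clock': 0.15, 'joints': array([-1.29962525e+00,  3.00328581e-01,  1.52139932e+00, -2.10455729e-06,
        1.32071862e+00, -6.65844187e-02]), 'qd': array([-0.00099985, -0.00155655, -0.00349878, -0.00061153,  0.00062566,
       -0.00188355]), 'effort': array([ 1.12471062e-03, -5.31958258e+01, -3.52820098e+01,  7.08651077e-02,
        2.35799141e-02, -5.05963612e-05]), 'eef_pos': array([ 182.20319325, -518.72524281,  186.14141536]), 'eef_rot': array([-3.14074054e+00, -5.47780697e-05,  3.37755990e-01]), 'wrist_force': array([ 0.01539055, -0.38700616,  0.57061296]), 'moment': array([-0.04554709,  0.05129707, -0.01162166]), 'finger_force': 0.0, 'finger_gap': 94.38842878636146}
```

View pics/top0.png

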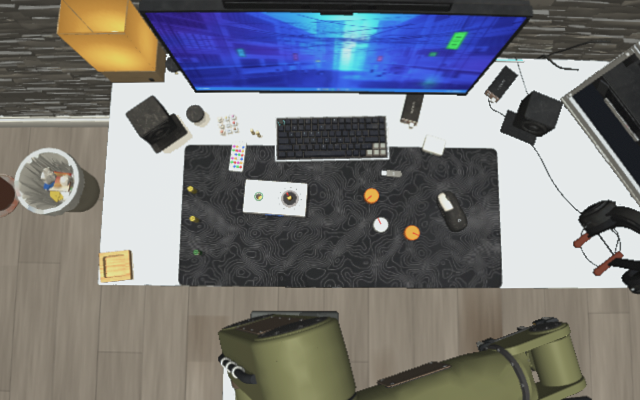

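View pics/side0.png

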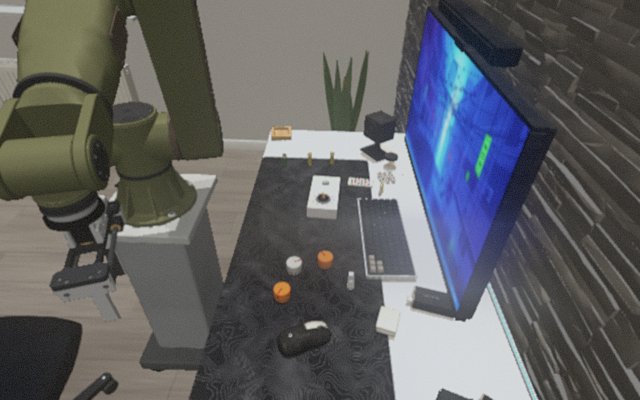

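The top picture shows the green battery at about (196,252), with yellow ones at (191,189) and (193,219). The controller is at (275,198), with its well at (259,197) and spindle at (290,198). The aluminium knob is at (381,225). In the side picture these are at (284,156), (323,197) and (294,265).

Run:
```python
from h import *
import pickle
d=pickle.load(open('d0.pkl','rb'))
m,p,D=d['top']
for n,uv,z in [('green',(196,252),50),('y1',(191,189),50),('y2',(193,219),50),('well',(259,197),44),('spin',(290,198),68),('knob',(381,225),30)]:
    print(n,np.round(atz(m,uv,z),0),np.round(dep(m,uv,D),0))
ms=d['side'][0]
for n,a,b in [('green',(196,252),(284,154)),('knob',(381,225),(294,262)),('spin',(290,198),(323,196))]: print(n,np.round(tri([(m,a),(ms,b)]),0))
c=lambda p,x,y,w,h,s:cv2.resize(p[y:y+h,x:x+w],None,fx=s,fy=s,interpolation=cv2.INTER_CUBIC)
cv2.imwrite('pics/crop.png',np.vstack([c(p,180,170,133,100,6)]))
mw=d['wrist'][0]
s=manip.read_state()
R=np.array(mw['R']);C=-R.T@mw['t']
from scipy.spatial.transform import Rotation as Q
Rt=Q.from_euler('xyz',s['eef_rot']).as_matrix()
print('cam in tool',Rt.T@(C-s['eef_pos']), np.round(Rt.T@R.T,3))
```

```text
green [382. 231.  50.] [382. 231.  51.]
y1 [553. 252.  50.] [553. 253.  48.]
y2 [471. 243.  50.] [471. 243.  50.]
well [533.  67.  44.] [537.  70.  16.]
spin [528. -19.  68.] [527. -19.  70.]
knob [ 461. -267.   30.] [ 461. -267.   30.]
green [381. 232.  46.]
knob [ 462. -267.   28.]
spin [529. -18.  55.]
cam in tool [  66.74163826    0.31118646 -196.95762281] [[ 0.    -0.973 -0.23 ]
 [ 1.     0.    -0.001]
 [ 0.001 -0.23   0.973]]
```

View pics/crop.png

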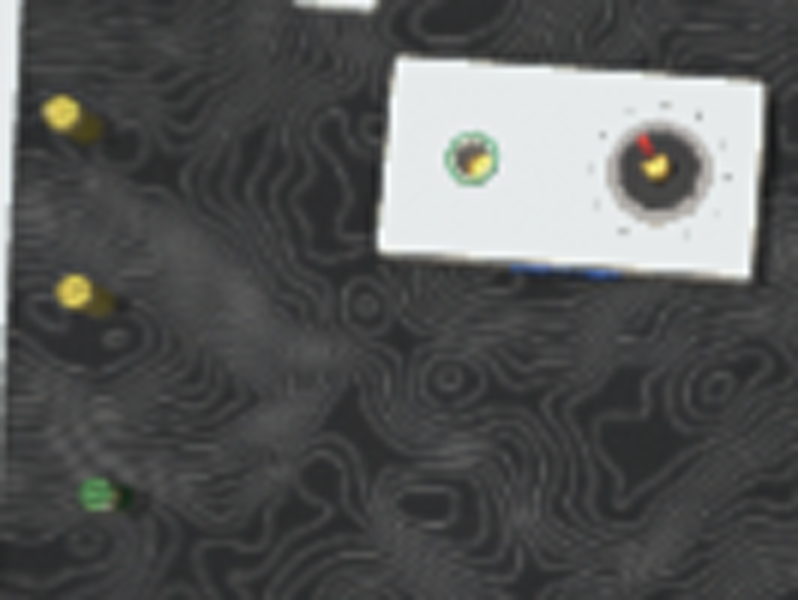

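jog_arm(rows=[2.6,2.5,-0.3,0,0,-0.034,0,2.6,2.5,-0.3,0,0,-0.034,0,2.6,2.5,-0.3,0,0,-0.034,0,2.6,2.5,-0.3,0,0,-0.034,0,2.6,2.5,-0.3,0,0,-0.034,0,2.6,2.5,-0.3,0,0,-0.034,0,2.6,2.5,-0.3,0,0,-0.034,0,2.6,2.5,-0.3,0,0,-0.034,0,2.6,2.5,-0.3,0,0,-0.034,0,2.6,2.5,-0.3,0,0,-0.034,0,0,0,0,0,0,0,0,0,0,0,0,0,0,0])

```text
clock: 1.15
eef_pos: [442.9, -267.7, 156.1]
eef_rot: [-3.141, 0.001, 0.001]
wrist_force: [-0.2, -0.4, 0.2]
finger_gap: 93.5
finger_force: 0.0
```

```bash
cat >> h.py <<'E'
import pickle
def snap(n,cam='wrist'):
    m=manip.camera_model(cam);p,D=manip.camera(cam);pickle.dump((m,p,D,manip.read_state()),open(n+'.pkl','wb'));cv2.imwrite(f'pics/{n}_full.png',p);return m,p,D
E
python3 - <<'E'
from h import *
m,p,D=snap('knob1')
s=manip.read_state();print(s['clock'],s['eef_pos'],s['eef_rot'])
print(proj(m,np.array([461,-267,30.])))
E
```

```text
1.2 [ 442.19221086 -268.71696363  156.28807302] [-3.14137266e+00  6.20693425e-04 -5.44471935e-04]
[321.81985927 175.27590176]
```

jog_arm(rows=[0.8,3.7,0,0,0,0,0,0.8,3.7,0,0,0,0,0,0.8,3.7,0,0,0,0,0,0.8,3.7,0,0,0,0,0,0.8,3.7,0,0,0,0,0,0.8,3.7,0,0,0,0,0,0.8,3.7,0,0,0,0,0,0.8,3.7,0,0,0,0,0,0.8,3.7,0,0,0,0,0,0,0,0,0,0,0,0,0,0,0,0,0,0,0])

```text
clock: 2.12
eef_pos: [514.2, 64.2, 156.4]
eef_rot: [3.141, 0.0, -0.001]
wrist_force: [0.8, -1.5, -0.3]
finger_gap: 93.9
finger_force: 0.0
```

Run:
```python
from h import *
m,p,D=snap('ctl1')
s=manip.read_state();print(s['clock'],s['eef_pos'],s['eef_rot'])
```

```text
2.1667 [514.15706515  63.17103471 156.47745163] [ 3.14136437e+00  2.69833047e-04 -2.14050815e-03]
```

jog_arm(rows=[-1.5,1.7,0,0,0,0,0,-1.5,1.7,0,0,0,0,0,-1.5,1.7,0,0,0,0,0,-1.5,1.7,0,0,0,0,0,-1.5,1.6,0,0,0,0,0,-1.5,1.6,0,0,0,0,0,-1.5,1.6,0,0,0,0,0,-1.5,1.6,0,0,0,0,0,-1.5,1.6,0,0,0,0,0,-1.5,1.6,0,0,0,0,0,0,0,0,0,0,0,0,0,0,0,0,0,0,0])

```text
clock: 3.17
eef_pos: [364.5, 227.1, 156.8]
eef_rot: [-3.142, -0.001, -0.003]
wrist_force: [1.2, -0.4, 0.5]
finger_gap: 94.4
finger_force: 0.0
```

Run:
```python
from h import *
snap('bat1')
s=manip.read_state();print(s['clock'],s['eef_pos'],s['eef_rot'])
X={'knob1':(461,-267,30),'ctl1':(531,25,50),'bat1':(382,231,50)};ims=[]
for n,(w,h,f) in {'knob1':(100,75,4),'ctl1':(200,150,4),'bat1':(100,75,4)}.items():
    m,p,D,_=pickle.load(open(n+'.pkl','rb'));u=proj(m,np.array(X[n],float)).round().astype(int)
    x,y=u[0]-w//2,u[1]-h//2;print(n,x,y)
    ims.append(cv2.resize(p[y:y+h,x:x+w],None,fx=f,fy=f,interpolation=cv2.INTER_CUBIC))
cv2.imwrite('pics/c1.png',ims[1]);cv2.imwrite('pics/c2.png',np.hstack([ims[0],ims[2]]))
```

```text
3.2167 [364.8939137  226.89676726 156.70282624] [ 3.14152249e+00 -4.81971763e-04 -3.30283631e-03]
knob1 272 138
ctl1 266 105
bat1 268 142
```

View pics/c1.png

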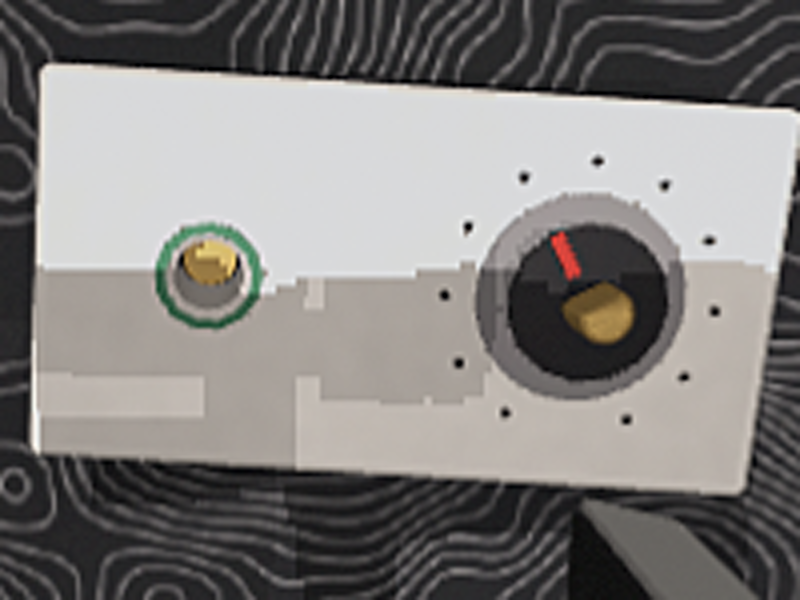

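View pics/c2.png

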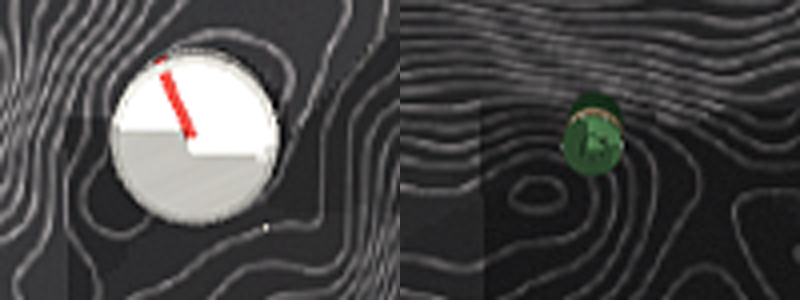

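The controller crop shows the well collar centred at (209,276), the disc centred at (588,302) and its red mark running (558,237)–(575,275). In the second crop the knob's top is centred at (195,138) with its red line running (192,137)–(165,72). The battery's top is at (593,143).

Run:
```python
from h import *
L=lambda n:pickle.load(open(n+'.pkl','rb'))
org={'knob1':(272,138),'ctl1':(266,105),'bat1':(268,142)}
def px(n,p): return np.array([org[n][0]+(p[0]+.5)/4-.5,org[n][1]+(p[1]+.5)/4-.5])
P=lambda n,p,z:atz(L(n)[0],px(n,p),z)
def show(n,p,z,tp=None):
    m,_,D,_=L(n);X=P(n,p,z);u=px(n,p).round().astype(int)
    dz=np.median(D[u[1]-1:u[1]+2,u[0]-1:u[0]+2]);c,d=ray(m,px(n,p))
    print(n,p,X.round(1),'depth',(c+d*dz).round(1))
    return X
w=show('ctl1',(209,276),44);show('ctl1',(160,276),44)
s=show('ctl1',(588,302),52);s2=show('ctl1',(580,295),44);show('ctl1',(540,340),52)
a=P('ctl1',(558,237),52);b=P('ctl1',(575,275),52)
for q in (a-b,a-s): print('spindle ang',np.arctan2(q[1],q[0]))
cs=[P('ctl1',q,44) for q in ((43,66),(798,108))];v=cs[0]-cs[1];print('edge',np.linalg.norm(v),np.arctan2(v[1],v[0])-np.pi/2)
v=w-s;print('w-s',np.linalg.norm(v),np.arctan2(v[1],v[0])-np.pi/2, 'w-s2',np.linalg.norm(w-s2))
k=show('knob1',(195,138),30);q=P('knob1',(165,72),30)-P('knob1',(192,137),30);print('knob ang',np.arctan2(q[1],q[0]))
bt=show('bat1',(193,143),50)
mt,ms=[manip.camera_model(x) for x in('top','side')]
for n,p,t in (('knob1',(195,138),(381,224.5)),('bat1',(193,143),(196.3,252.3)),('ctl1',(209,276),(258.7,196.5))):
    print('tri',n,tri([(L(n)[0],px(n,p)),(mt,t)]).round(1))
```

```text
ctl1 (209, 276) [536.   68.4  44. ] depth [531.4  68.8  12.3]
ctl1 (160, 276) [536.   79.5  44. ] depth [535.9  79.5  43.3]
ctl1 (588, 302) [531.3 -15.8  52. ] depth [532.9 -13.2  61.6]
ctl1 (580, 295) [531.6 -16.   44. ] depth [532.8 -14.   51.7]
ctl1 (540, 340) [522.7  -5.6  52. ] depth [522.4  -6.   50.4]
spindle ang 0.4652352231105032
spindle ang 0.4763521101379981
edge 166.0435092420733 -0.05564636053951899
w-s 84.6437708198184 -0.05583526480325629 w-s2 84.45298018853738
knob1 (195, 138) [ 464.  -265.6   30. ] depth [ 463.9 -265.6   29.5]
knob ang 0.3912062396529126
bat1 (193, 143) [383.8 233.   50. ] depth [383.7 233.   49.2]
tri knob1 [ 463.1 -266.4   26.7]
tri bat1 [381.8 233.4  37.5]
tri ctl1 [535.3  68.3  38.7]
```

The heights agree with the given sizes: battery 49.2, top 43.3 and knob 29.5 by depth. I'll descend on the battery with the gap part closed.

jog_arm(rows=[1.9,0.5,-1.5,0,0,0,0.5,0,0,-3,0,0,0,0.5,0,0,-2.0,0,0,0,0.6,0,0,-1.5,0,0,0,0.65,0,0,-1.5,0,0,0,0.7,0,0,-1,0,0,0,0.7,0,0,-0.4,0,0,0,0.7,0,0,0,0,0,0,0.7,0,0,0,0,0,0,0.7,0,0,0,0,0,0,0.7], newtons=20)

```text
clock: 4.05
eef_pos: [383.8, 233.1, 48.3]
eef_rot: [-3.141, -0.001, -0.002]
wrist_force: [0.2, 0.2, 1.0]
finger_gap: 31.0
finger_force: 0.0
```

Run:
```python
from h import *
m,p,D=snap('bat2')
s=manip.read_state();print(s['clock'],s['eef_pos'],s['eef_rot'],s['finger_gap'])
print(proj(m,np.array([383.8,233,50.])))
cv2.imwrite('pics/b2.png',cv2.resize(p[130:330,200:440],None,fx=3,fy=3,interpolation=cv2.INTER_CUBIC))
```

```text
4.1 [383.77409854 233.20628532  48.33865339] [-3.14094680e+00 -1.24718789e-03 -2.32657362e-03] 29.491051386242482
[322.56456561 237.37433071]
```

View pics/b2.png

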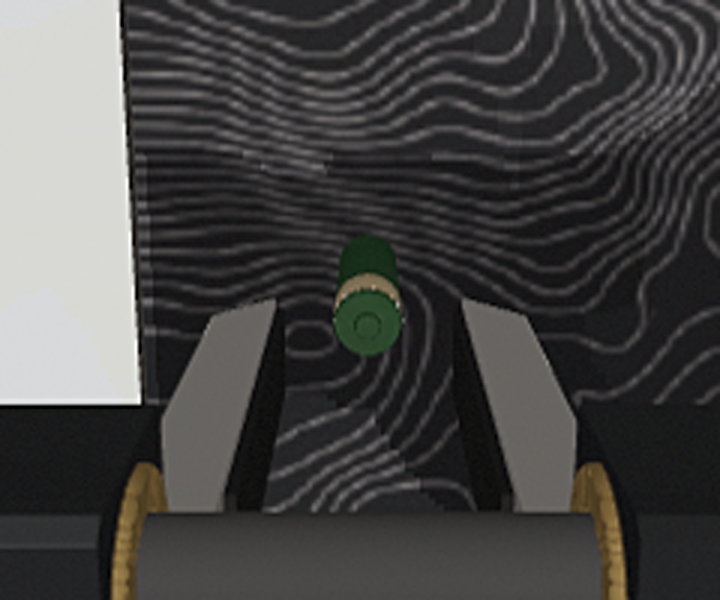

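The battery top is at (367,321), midway between the fingertips at (276,300) and (463,300), so it is centred. Next I'll grip and lift.

jog_arm(rows=[0,0,-0.1,0,0,0,0.8,0,0,0,0,0,0,0.9,0,0,0,0,0,0,1,0,0,0,0,0,0,1,0,0,0,0,0,0,1,0,0,0,0,0,0,1,0,0,0,0,0,0,1,0,0,1,0,0,0,1,0,0,3,0,0,0,1,0,0,3,0,0,0,1,0,0,0,0,0,0,1], newtons=25)

```text
clock: 5.02
eef_pos: [385.4, 234.2, 122.1]
eef_rot: [-3.138, -0.007, -0.002]
wrist_force: [1.3, 0.4, 1.6]
finger_gap: 0.5
finger_force: 0.0
```

Run:
```python
from h import *
m,p,D=snap('bat3')
s=manip.read_state();print(s['clock'],s['eef_pos'],s['eef_rot'],s['finger_gap'],s['finger_force'])
e=s['eef_pos']
print('pred bottom if upright',proj(m,e+[0,0,-47.5]),'top',proj(m,e+[0,0,2.5]))
cv2.imwrite('pics/b3.png',cv2.resize(p[180:290,250:390],None,fx=5,fy=5,interpolation=cv2.INTER_CUBIC))
```

```text
5.0667 [384.58200268 233.77005034 119.60912134] [-3.13911239e+00 -4.87440188e-03 -2.17436347e-03] 0.2728691471194257 0.0
pred bottom if upright [323.23307326 216.22854963] top [323.05333987 237.64985127]
```

View pics/b3.png

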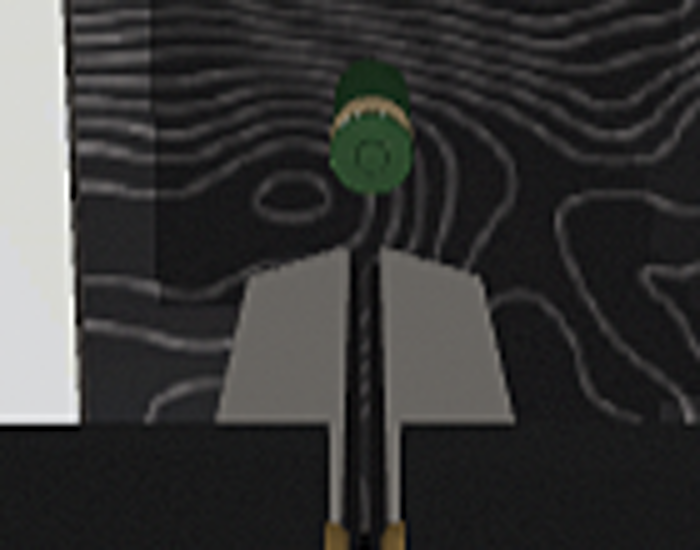

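The picture shows the fingers closed on nothing at (365,250). The battery is still upright at (371,152), so the grasp missed. I'll find where the fingertips really are.

Run:
```python
from h import *
m,p,D,s=pickle.load(open('bat3.pkl','rb'));e=s['eef_pos']
print('batt',atz(m,(324.2,210.3),50),dep(m,(324.2,210.3),D))
for dx,dz in ((8,8),(0,8),(-8,8),(8,0)): print(dx,dz,proj(m,e+[dx,0,-dz]))
for c in ((330,255),(345,265),(420,280),(300,280),(240,390),(480,390),(430,390)):
    u=(250+c[0]/5,180+c[1]/5);print(u,(dep(m,u,D)-e).round(1))
m2,p2,D2,s2=pickle.load(open('bat2.pkl','rb'));e2=s2['eef_pos']
for c in ((250,320),(268,305),(480,320),(200,400),(200,500),(245,490)):
    u=(200+c[0]/3,130+c[1]/3);print(u,(dep(m2,u,D2)-e2).round(1))
print('b',(dep(m2,(322.2,237),D2)-e2))
```

```text
batt [383.62825919 233.03689122  50.        ] [383.05563669 233.03608573  47.70235178]
8 8 [323.07716831 220.1832285 ]
0 8 [323.09776108 232.35422656]
-8 8 [323.11804975 244.33050929]
8 0 [323.04265076 223.74787133]
(316.0, 231.0) [10.6  3.7 22.7]
(319.0, 233.0) [11.   2.  27.8]
(334.0, 236.0) [10.6 -5.7 31.3]
(310.0, 236.0) [10.3  6.7 30.4]
(298.0, 258.0) [10.5 10.6 61.2]
(346.0, 258.0) [ 10.3 -10.1  60.8]
(336.0, 258.0) [10.2 -5.8 60.4]
(283.3333333333333, 236.66666666666669) [10.3 19.7 30.5]
(289.3333333333333, 231.66666666666669) [10.1 17.5 21.8]
(360.0, 236.66666666666669) [ 10.1 -19.4  30.2]
(266.6666666666667, 263.33333333333337) [10.5 22.7 65.2]
(266.6666666666667, 296.66666666666663) [ 9.8 18.5 91.7]
(281.6666666666667, 293.33333333333337) [ 3.7 15.2 77.8]
b [0.41925622 0.00997745 2.12472553]
```

Run:
```python
from h import *
for n,cols in (('bat3',(316,320,323,326,330)),('bat2',(285,289,291,292,294))):
    m,p,D,s=pickle.load(open(n+'.pkl','rb'));e=s['eef_pos']
    for c in cols:
        print(n,c,[(r,*(dep(m,(c,r),D)-e).round(0).astype(int)) for r in range(222,250,3)])
```

```text
bat3 316 [(222, np.int64(-26), np.int64(7), np.int64(-121)), (225, np.int64(-28), np.int64(7), np.int64(-121)), (228, np.int64(-31), np.int64(7), np.int64(-120)), (231, np.int64(11), np.int64(4), np.int64(23)), (234, np.int64(11), np.int64(4), np.int64(29)), (237, np.int64(10), np.int64(4), np.int64(32)), (240, np.int64(10), np.int64(3), np.int64(37)), (243, np.int64(10), np.int64(3), np.int64(42)), (246, np.int64(11), np.int64(3), np.int64(46)), (249, np.int64(11), np.int64(3), np.int64(50))]
bat3 320 [(222, np.int64(-25), np.int64(3), np.int64(-121)), (225, np.int64(-29), np.int64(3), np.int64(-121)), (228, np.int64(-32), np.int64(3), np.int64(-121)), (231, np.int64(-34), np.int64(3), np.int64(-120)), (234, np.int64(9), np.int64(2), np.int64(23)), (237, np.int64(9), np.int64(2), np.int64(29)), (240, np.int64(9), np.int64(1), np.int64(34)), (243, np.int64(9), np.int64(1), np.int64(38)), (246, np.int64(9), np.int64(1), np.int64(43)), (249, np.int64(9), np.int64(1), np.int64(46))]
bat3 323 [(222, np.int64(-25), np.int64(0), np.int64(-121)), (225, np.int64(-28), np.int64(0), np.int64(-
[... 3208 characters left out ...]
64(25)), (240, np.int64(8), np.int64(15), np.int64(30)), (243, np.int64(7), np.int64(15), np.int64(31)), (246, np.int64(6), np.int64(15), np.int64(33)), (249, np.int64(5), np.int64(15), np.int64(33))]
bat2 294 [(222, np.int64(-5), np.int64(21), np.int64(-49)), (225, np.int64(-8), np.int64(21), np.int64(-50)), (228, np.int64(-10), np.int64(21), np.int64(-49)), (231, np.int64(-12), np.int64(21), np.int64(-49)), (234, np.int64(8), np.int64(15), np.int64(19)), (237, np.int64(6), np.int64(15), np.int64(20)), (240, np.int64(5), np.int64(15), np.int64(21)), (243, np.int64(4), np.int64(15), np.int64(21)), (246, np.int64(2), np.int64(15), np.int64(22)), (249, np.int64(0), np.int64(15), np.int64(22))]
```

The depth shows the real fingertips about 20 mm behind the reported TCP, not 8 mm ahead. The miss fits this: in that grasp the tips were at z≈69, above the battery. I'll use tip_z = TCP_z + 20.5 from here and grip again, 28 mm lower.

jog_arm(rows=[0,0,0,0,0,0,0.65,0,0,0,0,0,0,0.65,0,0,0,0,0,0,0.65,0,0,0,0,0,0,0.65,0,0,-3,0,0,0,0.65,0,0,-3,0,0,0,0.65,0,0,-2,0,0,0,0.65,0,0,-1,0,0,0,0.65,0,0,-0.6,0,0,0,0.65,0,0,0,0,0,0,0.65,0,0,0,0,0,0,0.65])

```text
clock: 5.98
eef_pos: [383.7, 233.3, 21.2]
eef_rot: [-3.141, -0.001, -0.002]
wrist_force: [-0.5, -0.1, -0.2]
finger_gap: 32.9
finger_force: 0.0
```

Run:
```python
from h import *
m,p,D=snap('bat4')
s=manip.read_state();e=s['eef_pos'];print(s['clock'],e,s['eef_rot'],s['finger_gap'],s['wrist_force'])
b=(p[:,:,1].astype(int)-p[:,:,2]>25)&(p[:,:,1].astype(int)-p[:,:,0]>15)
ys,xs=np.nonzero(b[150:320,250:400]);print('green',xs.min()+250,xs.max()+250,ys.min()+150,ys.max()+150,'pred',proj(m,np.array([383.7,233,50])))
for c in (285,289,293,296,350,354): print(c,[(r,*map(int,(dep(m,(c,r),D)-e).round(0))) for r in range(226,250,4)])
```

```text
6.0333 [383.84071003 233.39735035  21.49594771] [-3.14093489e+00 -1.26990592e-03 -2.19787352e-03] 32.865998821678794 [-0.9791323  -0.02364864  1.03057824]
green 310 335 233 265 pred [322.87069843 254.15906275]
285 [(226, -1, 25, -23), (230, 10, 20, 18), (234, 10, 19, 25), (238, 10, 19, 32), (242, 10, 18, 38), (246, 9, 18, 42)]
289 [(226, 0, 22, -22), (230, 10, 18, 19), (234, 8, 18, 21), (238, 8, 17, 28), (242, 8, 17, 34), (246, 7, 16, 37)]
293 [(226, 0, 19, -22), (230, 67, -1, 197), (234, -6, 20, -23), (238, -9, 20, -23), (242, -12, 20, -22), (246, -15, 20, -24)]
296 [(226, 0, 17, -22), (230, -3, 18, -23), (234, -6, 18, -23), (238, -9, 18, -22), (242, -12, 18, -22), (246, -15, 18, -23)]
350 [(226, 0, -18, -23), (230, -3, -19, -23), (234, -6, -19, -24), (238, -9, -19, -23), (242, -12, -19, -24), (246, -15, -19, -23)]
354 [(226, -1, -21, -23), (230, -3, -21, -22), (234, 9, -17, 21), (238, 8, -17, 26), (242, 6, -17, 28), (246, 4, -17, 27)]
```

jog_arm(rows=[0,0,-0.1,0,0,0,0.8,0,0,0,0,0,0,0.9,0,0,0,0,0,0,1,0,0,0,0,0,0,1,0,0,0,0,0,0,1,0,0,0,0,0,0,1], newtons=30)

```text
clock: 6.53
eef_pos: [383.6, 233.2, 19.9]
eef_rot: [-3.141, -0.001, -0.002]
wrist_force: [-0.4, -0.2, 5.5]
finger_gap: 12.4
finger_force: 30.0
```

jog_arm(rows=[0,0,1,0,0,0,1,0,0,3,0,0,0,1,0,0,3,0,0,0,1,1.5,-1.6,1,0,0,0,1,1.5,-1.6,0,0,0,0,1,1.5,-1.6,0,0,0,0,1,1.5,-1.6,0,0,0,0,1,1.5,-1.6,0,0,0,0,1,1.5,-1.7,0,0,0,0,1,1.5,-1.7,0,0,0,0,1,1.5,-1.7,0,0,0,0,1,1.6,-1.7,0,0,0,0,1,1.6,-1.7,0,0,0,0,1,0,0,0,0,0,0,1,0,0,0,0,0,0,1,0,0,0,0,0,0,1])

```text
clock: 7.87
eef_pos: [534.7, 68.4, 99.7]
eef_rot: [-3.141, 0.001, -0.002]
wrist_force: [-0.1, -0.2, -0.3]
finger_gap: 12.9
finger_force: 30.0
```

Run:
```python
from h import *
m,p,D=snap('bat5')
s=manip.read_state();e=s['eef_pos'];print(s['clock'],e,s['eef_rot'],s['finger_gap'],s['finger_force'],s['wrist_force'])
for n,X in (('well',[536,68.4,44]),('top',e+[0,0,30]),('bot',e+[0,0,-20])): print(n,proj(m,np.array(X)))
cv2.imwrite('pics/b5.png',cv2.resize(p[150:290,240:400],None,fx=4,fy=4,interpolation=cv2.INTER_CUBIC))
```

```text
7.9167 [534.68513029  68.65723504  99.74940674] [-3.14150412e+00  3.31494607e-04 -1.71896797e-03] 12.809749419869078 29.999350905418396 [-0.42476879  0.29725423 -0.42279086]
well [322.50749531 211.17459869]
top [321.87591369 255.25993784]
bot [322.07605508 226.72716975]
```

View pics/b5.png

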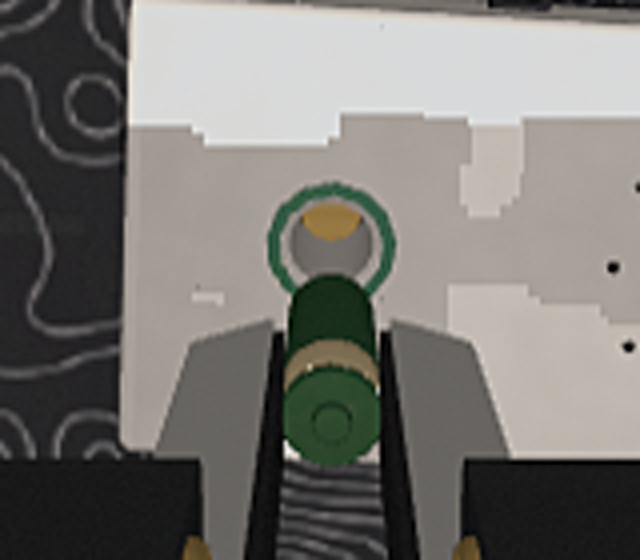

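The well centre is at (332,243) and the battery hangs upright above it at (331,415). Correction is about +1.5 mm in x. I'll go to 8 mm deep and check the force.

jog_arm(rows=[0.15,0,0,0,0,0,1,0,0,-1.5,0,0,0,1,0,0,-1.5,0,0,0,1,0,0,-0.4,0,0,0,1,0,0,-0.3,0,0,0,1,0,0,-0.3,0,0,0,1,0,0,-0.3,0,0,0,1,0,0,0,0,0,0,1,0,0,0,0,0,0,1])

```text
clock: 8.67
eef_pos: [536.9, 68.1, 56.8]
eef_rot: [-3.142, -0.0, -0.002]
wrist_force: [0.3, 0.2, -0.2]
finger_gap: 13.0
finger_force: 30.0
```

Run:
```python
from h import *
m,p,D=snap('bat6')
s=manip.read_state();e=s['eef_pos'];print(s['clock'],e,s['eef_rot'],s['finger_gap'],s['wrist_force'],s['moment'])
```

```text
8.7167 [536.94326547  68.12298746  56.93159678] [-3.14153884e+00 -4.83337950e-04 -2.19107354e-03] 12.649824591010683 [ 0.98441265 -0.27849378  0.44386688] [ 0.02461657  0.03344977 -0.05526595]
```

It is in without any force. I'll push it home.

jog_arm(rows=[0,0,-0.6,0,0,0,1,0,0,-0.6,0,0,0,1,0,0,-0.6,0,0,0,1,0,0,-0.4,0,0,0,1,0,0,-0.3,0,0,0,1,0,0,-0.3,0,0,0,1,0,0,-0.1,0,0,0,1,0,0,0,0,0,0,1,0,0,0,0,0,0,1])

```text
clock: 9.47
eef_pos: [536.7, 68.1, 27.5]
eef_rot: [-3.142, 0.0, -0.002]
wrist_force: [0.1, 0.6, -1.0]
finger_gap: 12.8
finger_force: 30.0
```

Run:
```python
from h import *
m,p,D=snap('bat7')
s=manip.read_state();e=s['eef_pos'];print(s['clock'],e,s['eef_rot'],s['finger_gap'],s['wrist_force'],s['moment'])
u=proj(m,e+[0,0,30]);print(u)
for u in ((322,252),(322,248),(322,256)): print(dep(m,u,D))
```

```text
9.5167 [536.79838393  68.12388364  27.56998681] [-3.14154327e+00 -7.72682828e-05 -2.17390495e-03] 12.898760191290643 [ 0.29740384 -0.16525615  0.62954125] [ 0.01743253 -0.0138779  -0.02998192]
[322.26578076 255.05604456]
[537.91310354  68.26207207  56.11570372]
[539.55538026  68.2613967   54.61088354]
[535.58821543  68.26833259  55.85930962]
```

jog_arm(rows=[0,0,-0.1,0,0,0,1,0,0,-0.1,0,0,0,1,0,0,0,0,0,0,1])

```text
clock: 9.77
eef_pos: [537.1, 68.1, 25.9]
eef_rot: [-3.142, -0.001, -0.002]
wrist_force: [0.0, -0.3, 3.9]
finger_gap: 12.7
finger_force: 30.0
```

jog_arm(rows=[0,0,-0.1,0,0,0,1,0,0,0,0,0,0,1])

```text
clock: 9.93
eef_pos: [537.8, 68.1, 25.8]
eef_rot: [-3.142, -0.003, -0.002]
wrist_force: [-1.5, 0.1, 12.3]
finger_gap: 12.8
finger_force: 30.0
```

Run:
```python
from h import *
m,p,D=snap('bat8')
s=manip.read_state();e=s['eef_pos'];print(s['clock'],e,s['finger_gap'],s['wrist_force'],s['moment'])
for u in ((322,252),(320,252),(324,254),(322,256)): print(dep(m,u,D))
```

```text
9.9833 [537.71349546  68.12793081  25.77783255] 13.183871136033302 [-0.56263674 -0.1159961  11.5851782 ] [-0.02349235  0.36009163 -0.02372789]
[538.85164158  68.28039874  54.37867649]
[539.19063148  69.31510696  55.25017666]
[537.83794507  67.23944948  54.62324071]
[536.62133731  68.28584097  54.35111705]
```

The battery bottomed out with 12 N, its top at about z 55. I'll release, rise and verify it with a picture.

jog_arm(rows=[0,0,0.1,0,0,0,0.7,0,0,0,0,0,0,0.7,0,0,0,0,0,0,0.6,0,0,2,0,0,0,0.6,0,0,3,0,0,0,0.5,0,0,3,0,0,0,0.4,0,0,3,0,0,0,0.36,0,0,0,0,0,0,0.36,0,0,0,0,0,0,0.36])

```text
clock: 10.73
eef_pos: [537.3, 68.1, 136.6]
eef_rot: [-3.141, -0.003, -0.002]
wrist_force: [0.8, 0.4, -1.1]
finger_gap: 60.1
finger_force: 0.0
```

Run:
```python
from h import *
m,p,D=snap('ctl2')
s=manip.read_state();e=s['eef_pos'];print(s['clock'],e,s['eef_rot'],s['finger_gap'])
u=proj(m,np.array([536.8,68.2,56]));x,y=(u-[50,60]).astype(int);print(u,x,y)
for q in ((0,0),(2,2),(-2,-2),(3,-2)): print(dep(m,u+q,D))
cv2.imwrite('pics/ctl2.png',cv2.resize(p[y:y+120,x:x+190],None,fx=4,fy=4,interpolation=cv2.INTER_CUBIC))
```

```text
10.7833 [536.57721844  68.0631203  135.11360319] [ 3.14158246e+00  1.66422400e-04 -2.20273220e-03] 60.2242745211823
[322.41948003 205.97442651] 272 145
[536.48853326  68.20216327  54.70537376]
[534.82833088  66.53199904  54.97148348]
[537.71361744  69.88511754  52.5890279 ]
[537.84964513  65.6818494   53.20275917]
```

View pics/ctl2.png

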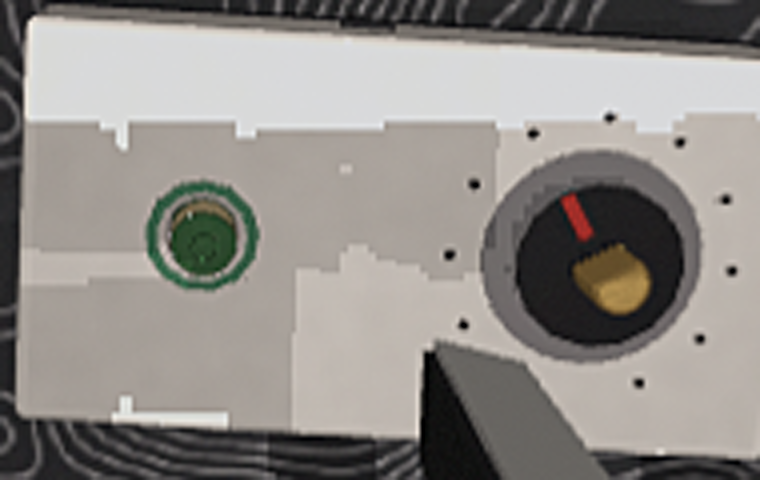

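jog_arm(rows=[-0.8,-3.7,0,0,0,0,0.36,-0.8,-3.7,0,0,0,0,0.36,-0.8,-3.7,0,0,0,0,0.36,-0.8,-3.7,0,0,0,0,0.36,-0.8,-3.7,0,0,0,0,0.36,-0.8,-3.7,0,0,0,0,0.36,-0.8,-3.7,0,0,0,0,0.36,-0.9,-3.7,0,0,0,0,0.36,-0.9,-3.7,0,0,0,0,0.36,0,0,0,0,0,0,0.36,0,0,0,0,0,0,0.36])

```text
clock: 11.7
eef_pos: [461.6, -265.9, 133.7]
eef_rot: [-3.14, 0.002, -0.005]
wrist_force: [0.4, 0.9, -0.1]
finger_gap: 60.3
finger_force: 0.0
```

Run:
```python
from h import *
m,p,D=snap('knob2')
s=manip.read_state();e=s['eef_pos'];print(s['clock'],e,s['eef_rot'],s['finger_gap'])
u=proj(m,np.array([464,-265.6,30]));x,y=(u-[60,45]).astype(int);print(u,x,y)
cv2.imwrite('pics/knob2.png',cv2.resize(p[y:y+90,x:x+120],None,fx=6,fy=6,interpolation=cv2.INTER_CUBIC))
```

```text
11.75 [ 462.08329012 -264.77004802  134.01605824] [-3.13999738e+00  2.09768230e-03 -3.53574372e-03] 60.037010221472684
[322.31416052 196.19492073] 262 151
```

View pics/knob2.png

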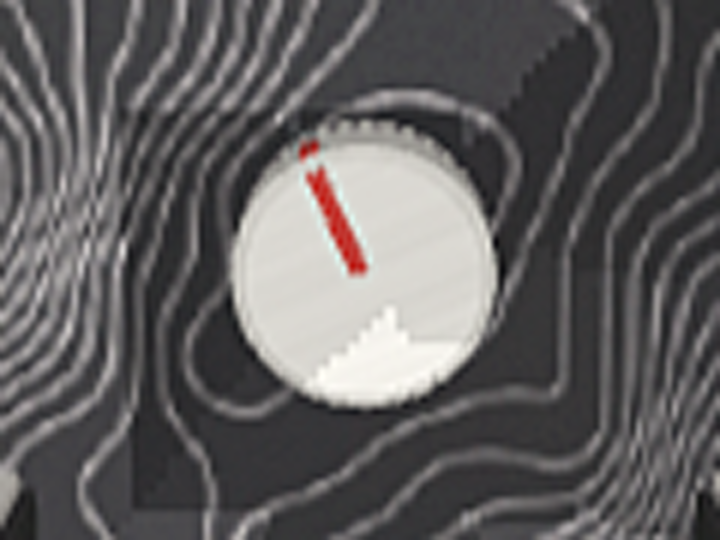

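The controller picture shows the battery seated low in the collar at (203,240), the disc centred at (600,264) and its mark running (570,197)–(585,238). The knob picture shows the knob's top centred at (366,272) with its line running (313,172)–(359,272).

Run:
```python
from h import *
L=lambda n:pickle.load(open(n+'.pkl','rb'))
A=lambda v:np.arctan2(v[1],v[0])
m,p,D,_=L('ctl2');P=lambda q,z:atz(m,(272+(q[0]+.5)/4-.5,145+(q[1]+.5)/4-.5),z)
d=P((600,264.5),52);print('disc',d,'ring',P((590,256),44),'collar',P((202.5,235),44),'batt',P((203,241),56))
a,b=P((570,197),52),P((585,238),52);print('ang',A(a-b),A((a+b)/2-d))
# red-pixel fits
def red(m,p,box,z):
    x,y,w,h=box;c=p[y:y+h,x:x+w].astype(int);k=(c[:,:,2]-c[:,:,1]>60)&(c[:,:,2]-c[:,:,0]>60)
    ys,xs=np.nonzero(k);Q=np.array([atz(m,(x+i,y+j),z)[:2] for i,j in zip(xs,ys)]);mu=Q.mean(0);v=np.linalg.svd(Q-mu)[2][0];v*=np.sign(v[0])
    return len(Q),mu,A(v)
n,mu,an=red(m,p,(395,180,55,60),52);print('spindle red',n,mu,an,A(mu-d[:2]))
m1,p1,_,_=L('ctl1');print('ctl1',red(m1,p1,(385,150,60,40),52))
m,p,D,_=L('knob2');P=lambda q,z:atz(m,(262+(q[0]+.5)/6-.5,151+(q[1]+.5)/6-.5),z)
k=P((366,272),30);print('knob',k,A(P((313,172),30)-P((359,272),30)))
n,mu,an=red(m,p,(300,178,40,25),30);print('knob red',n,mu,an,A(mu-k[:2]))
m1,p1,_,_=L('knob1');print('knob1',red(m1,p1,(300,153,40,22),30))
```

```text
disc [531.53038147 -15.68320609  52.        ] ring [531.39161179 -15.76639262  44.        ] collar [536.23097271  68.36201808  44.        ] batt [537.74071189  68.23498937  56.        ]
ang 0.3942597303266704 0.48405142817542895
spindle red 41 [541.81337381 -10.06219834] 0.5064052905326936 0.5002533691330026
ctl1 (45, array([541.81108124, -10.21782596]), np.float64(0.4417138430318759))
knob [ 464.25376283 -265.84242283   30.        ] 0.41707071839013016
knob red 61 [ 471.60281762 -261.58509084] 0.41755701498676795 0.5250623398246624
knob1 (59, array([ 472.02351856, -261.37991083]), np.float64(0.4029263475571427))
```

jog_arm(rows=[0.2,0,-2,0,0,0,0.36,0,0,-3,0,0,0,0.36,0,0,-3,0,0,0,0.36,0,0,-2.5,0,0,0,0.36,0,0,-1.5,0,0,0,0.36,0,0,-1,0,0,0,0.36,0,0,-0.5,0,0,0,0.36,0,0,0,0,0,0,0.36,0,0,0,0,0,0,0.36])

```text
clock: 12.5
eef_pos: [465.2, -264.7, 1.1]
eef_rot: [3.141, -0.001, -0.002]
wrist_force: [0.6, 0.3, -0.6]
finger_gap: 60.0
finger_force: 0.0
```

Run:
```python
from h import *
m,p,D=snap('knob3')
s=manip.read_state();e=s['eef_pos'];print(s['clock'],e,s['eef_rot'],s['finger_gap'],s['wrist_force'])
print('knob pred',proj(m,np.array([464.2,-265.5,30])))
g=p.min(2)[150:330,250:400];n,lab,st,ce=cv2.connectedComponentsWithStats((g>150).astype(np.uint8))
for i in range(1,n):
    if st[i,4]>200: print(st[i],ce[i]+[250,150])
for c in (268,272,276,372,376,380): print(c,[(r,*map(int,(dep(m,(c,r),D)-e).round(0))) for r in range(224,250,5)])
```

```text
12.55 [ 465.37268466 -264.9551817     1.48889771] [ 3.14083339e+00 -1.20587523e-03 -1.80420024e-03] 59.954154204508065 [-0.47813124  0.10087566 -0.025053  ]
knob pred [323.85128507 256.10027647]
[  37   58   75   84 4591] [324.26138096 251.63428447]
[  0  79  15  31 238] [255.08403361 240.84033613]
[131  80  19  38 353] [392.68838527 243.60906516]
268 [(224, 7, 33, -2), (229, 4, 33, -2), (234, 1, 33, -3), (239, -3, 33, -3), (244, 2, 30, 19), (249, -1, 30, 19)]
272 [(224, 7, 31, -2), (229, 4, 31, -2), (234, 1, 31, -2), (239, -2, 31, -2), (244, -6, 31, -2), (249, -9, 31, -3)]
276 [(224, 7, 28, -2), (229, 4, 28, -2), (234, 0, 29, -4), (239, -3, 29, -3), (244, -5, 29, -2), (249, -9, 29, -3)]
372 [(224, 7, -30, -3), (229, 4, -30, -3), (234, 1, -30, -2), (239, -3, -30, -3), (244, -6, -30, -2), (249, -9, -30, -3)]
376 [(224, 7, -32, -3), (229, 3, -32, -4), (234, 1, -32, -1), (239, -2, -32, -2), (244, -6, -33, -2), (249, -9, -33, -2)]
380 [(224, 7, -35, -4), (229, 3, -35, -4), (234, 8, -31, 21), (239, 7, -30, 26), (244, 5, -30, 26), (249, 2, -30, 26)]
```

jog_arm(rows=[-0.1,-0.05,-0.4,0,0,0,0.36,0,0,0,0,0,0,0.4,0,0,0,0,0,0,0.5,0,0,0,0,0,0,0.7,0,0,0,0,0,0,0.9,0,0,0,0,0,0,0.9,0,0,0,0,0,0,0.9], newtons=35)

```text
clock: 13.13
eef_pos: [463.8, -265.5, -3.3]
eef_rot: [3.141, -0.0, -0.002]
wrist_force: [-0.8, 0.0, 1.5]
finger_gap: 39.0
finger_force: 35.0
```

jog_arm(rows=[0,0,1,0,0,0,0.9,0,0,3,0,0,0,0.9,0,0,3,0,0,0,0.9,0,0,2.3,0,0,0,0.9,0.8,3.1,0,0,0,0.008,0.9,0.8,3.1,0,0,0,0.008,0.9,0.8,3.1,0,0,0,0.008,0.9,0.8,3.1,0,0,0,0.008,0.9,0.9,3.1,0,0,0,0.008,0.9,0.9,3.1,0,0,0,0.008,0.9,0.9,3.1,0,0,0,0.008,0.9,0.8,3.1,0,0,0,0.009,0.9,0,0,0,0,0,0,0.9,0,0,0,0,0,0,0.9,0,0,0,0,0,0,0.9])

```text
clock: 14.38
eef_pos: [530.6, -17.7, 89.9]
eef_rot: [3.141, -0.0, 0.063]
wrist_force: [-0.3, -0.4, -1.1]
finger_gap: 39.2
finger_force: 35.0
```

```bash
cat > k.py <<'E'
from h import *
import sys
m,p,D=snap(sys.argv[1])
s=manip.read_state();e=s['eef_pos'];print(s['clock'],e,s['eef_rot'],s['finger_gap'],s['wrist_force'],s['moment'])
c=p.astype(int);k=((c[:,:,2]-c[:,:,1]>60)&(c[:,:,2]-c[:,:,0]>60)).astype(np.uint8);n,lab,st,ce=cv2.connectedComponentsWithStats(k)
zt=e[2]+33.3
for i in range(1,n):
    if st[i,4]<12 or not(250<ce[i][0]<400): continue
    ys,xs=np.nonzero(lab==i);z0=np.median(D[ys,xs]);zz=dep(m,ce[i],D)[2]
    out=[]
    for z in (zt,52):
        Q=np.array([atz(m,(a,b),z)[:2] for a,b in zip(xs,ys)]);v=np.linalg.svd(Q-Q.mean(0))[2][0];v*=np.sign(v[0]);out+=[Q.mean(0).round(1),round(float(np.arctan2(v[1],v[0])),3)]
    print(st[i],'z',round(zz,1),'at knob top',out[:2],'at disc',out[2:])
E
python3 k.py on1
```

```text
14.4333 [530.56403731 -18.16503484  89.793944  ] [3.14149275e+00 5.09615171e-05 6.20314245e-02] 39.18829001872887 [ 0.45117558 -0.31278661 -0.62756653] [ 0.01958603 -0.03393616  0.0414131 ]
[309 197   8  12  51] z 50.3 at knob top [array([559. , -11.2]), 0.471] at disc [array([542.3, -10.1]), 0.471]
[304 216   6   8  29] z 116.0 at knob top [array([550.1,  -8.9]), -0.541] at disc [array([529.6,  -6.7]), -0.541]
[306 228  18  30 168] z 121.7 at knob top [array([538.6, -13.4]), 0.483] at disc [array([513.1, -13.3]), 0.483]
```

The angles agree: spindle mark 0.471, knob line 0.483. I'll trim the position and descend to just above the tip.

jog_arm(rows=[0.07,0.19,0,0,0,0,0.9,0,0,-1,0,0,0,0.9,0,0,-0.8,0,0,0,0.9,0,0,-0.2,0,0,0,0.9,0,0,0,0,0,0,0.9,0,0,0,0,0,0,0.9])

```text
clock: 14.93
eef_pos: [531.3, -15.6, 69.3]
eef_rot: [-3.141, 0.001, 0.063]
wrist_force: [-0.7, 0.2, -0.5]
finger_gap: 39.4
finger_force: 35.0
```

```bash
python3 k.py on2
```

```text
14.9833 [531.5101288  -15.60719075  69.55511007] [3.14157746e+00 5.88266416e-05 6.27071296e-02] 38.952519382222576 [-0.07856543  0.13756069 -0.7026034 ] [0.04246353 0.0462376  0.02392229]
[311 205   5   4  15] z 51.2 at knob top [array([557.7,  -9.4]), -1.141] at disc [array([545.1,  -8.6]), -1.141]
[304 216   6   8  29] z 96.6 at knob top [array([550.9,  -6.7]), -0.521] at disc [array([536.2,  -5.2]), -0.521]
[306 228  18  30 172] z 101.8 at knob top [array([539.4, -11.3]), 0.488] at disc [array([521.2, -11.2]), 0.488]
```

jog_arm(rows=[0,-0.05,-0.2,0,0,0,0.9,0,0,-0.2,0,0,0,0.9,0,0,-0.1,0,0,0,0.9,0,0,-0.1,0,0,0,0.9,0,0,-0.1,0,0,0,0.9,0,0,-0.1,0,0,0,0.9,0,0,0,0,0,0,0.9])

```text
clock: 15.57
eef_pos: [531.4, -16.0, 61.4]
eef_rot: [-3.142, 0.0, 0.063]
wrist_force: [0.4, 0.6, 0.1]
finger_gap: 39.1
finger_force: 35.0
```

jog_arm(rows=[0,0,-0.2,0,0,0,0.9,0,0,-0.2,0,0,0,0.9,0,0,-0.2,0,0,0,0.9,0,0,-0.2,0,0,0,0.9,0,0,-0.2,0,0,0,0.9,0,0,0,0,0,0,0.9,0,0,0,0,0,0,0.9])

```text
clock: 16.15
eef_pos: [531.4, -16.0, 51.4]
eef_rot: [-3.142, 0.0, 0.063]
wrist_force: [0.3, -0.3, -1.0]
finger_gap: 39.3
finger_force: 35.0
```

jog_arm(rows=[0,0,-0.1,0,0,0,0.9,0,0,-0.1,0,0,0,0.9,0,0,0,0,0,0,0.9,0,0,0,0,0,0,0.9,0,0,0,0,0,0,0.9])

```text
clock: 16.57
eef_pos: [531.6, -16.0, 49.8]
eef_rot: [3.142, -0.0, 0.063]
wrist_force: [0.2, 0.1, 2.7]
finger_gap: 39.3
finger_force: 35.0
```

jog_arm(rows=[0,0,-0.1,0,0,0,0.9,0,0,-0.1,0,0,0,0.9,0,0,-0.1,0,0,0,0.9,0,0,0,0,0,0,0.9,0,0,0,0,0,0,0.9], newtons=50)

```text
clock: 16.98
eef_pos: [531.6, -16.0, 46.7]
eef_rot: [3.141, -0.0, 0.063]
wrist_force: [-0.6, -0.6, 5.7]
finger_gap: 38.6
finger_force: 50.0
```

jog_arm(rows=[0,0,-0.1,0,0,0,0.9,0,0,-0.1,0,0,0,0.9,0,0,-0.1,0,0,0,0.9,0,0,0,0,0,0,0.9,0,0,0,0,0,0,0.9,0,0,0,0,0,0,0.9])

```text
clock: 17.48
eef_pos: [532.1, -16.1, 45.1]
eef_rot: [3.141, -0.002, 0.063]
wrist_force: [-5.7, 0.2, 22.4]
finger_gap: 38.6
finger_force: 50.0
```

```bash
python3 k.py on3
```

```text
17.5333 [532.07902707 -16.05392751  45.11984253] [ 3.14129741e+00 -1.73214863e-03  6.28289155e-02] 38.799606402800016 [-6.12797582  1.11085865 22.44408893] [ 0.13885703  1.38413216 -0.02419769]
[304 216   6   8  29] z 72.5 at knob top [array([551.5,  -7.1]), -0.521] at disc [array([543.9,  -6.3]), -0.521]
[306 228  18  30 168] z 76.1 at knob top [array([539.9, -11.8]), 0.479] at disc [array([530.5, -11.7]), 0.479]
```

The spindle is at its stop: 22 N on the tool, knob underside about 48.5 mm up (49 expected), and no slip in the grip. I'm handing in while still pressing.

```bash
python3 -c "
from cell import manip
print(manip.sign_off())"
```

```text
the job is handed in; nothing more can be done
None
```

I handed the job in at about 17.5 s with the green battery pushed home, the knob on the D-spindle with flats matched, and the knob held pressed at its stop (22 N); sign-off returned no verdict.

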